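# Load the spray stand and hold its shield at balance

### The arm

A 6-joint arm with a two-finger parallel gripper is mounted at the origin on a cart in front of the work surface, level with it; the furniture and walls round the work are solid. World frame = base frame: x ahead of the robot, y to its left, z up, the work surface at z = 0. Lengths are in m, angles in rad, forces in N, time in s.
With the tool pointing down it reaches from about 0.35 to 0.975 m from the base axis. Payload 7.1 kg.
Tool frame: the origin (TCP) lies midway between the tips of the shut fingers; the grasp point (between the pads) lies 19 mm behind it; z points along the fingers, x is the direction in which the jaws open and shut, and the axes are right-handed (so a half turn about z gives the same grasp; the last joint's range is limited). The gripper opens to 88 mm and grips with 3 to 60 N. Pads are 20 mm wide; open, the fingers measure 115 mm over their backs; the gripper's body (75 mm by 178 mm) begins 61 mm behind the grasp point.
Start: joints at [1.166, 0.423, 1.63, -0, 1.089, -0.019], TCP at [0.235, 0.579, 0.223] pointing down, gripper open.
Joint ranges: [-3, 3], [-0.9, 2.11], [0.09, 2.58], [-1.31, 4.45], [0.11, 2.69], [-2.54, 2.54]. Speed limits (rad/s): [2.39, 2.39, 3.01, 3.14, 3.14, 3.14].

### API

Orientations are given as a unit quaternion [w, x, y, z].
In Python, from station import move_pose, movel, movej, command_gripper, wait, inverse_kinematics, read_camera, camera_info, MotionError, job_done, get_time, get_joint_pos, get_qvel, get_effort, get_tcp_pos, get_ee_rot, get_ft_force, get_ft_torque, get_grip_width gives the robot as it stands. Calls block until the motion is done:
- move_pose(position, orientation): joint-space move of the TCP to a pose.
- movel(position, frame=None, v=0.15, until_force=None): straight line of the TCP; frame=None keeps the orientation; v is the mean speed in m/s. With until_force (N) it stops when the force on the tool has changed by that much, and returns True; else False.
- movej(angles): joint-space move.
- command_gripper(opening): opening from 0.0 (shut) to 1.0 (fully open); the grip force is fixed at half the most; returns when the fingers have stopped.
- wait(seconds).
- inverse_kinematics(position, orientation): joint angles nearest the present ones, or None.
- read_camera(name): name is "side" or "top" or "wrist"; returns the picture (384x512x3 uint8, red, green, blue); there is no depth.
- camera_info(name): a dict with "intrinsics" (3x3 intrinsics, pixels), "T" (4x4, takes a point from camera to world coordinates); the wrist camera has in their place "tool_from_camera" (4x4, takes a point from camera to tool coordinates, whose origin is the TCP and whose axes are the tool frame's). Camera axes: x right, y up, looking along -z (the intrinsics and any distortion apply to the point x, -y, -z); pixel columns grow to the right and rows downward; lengths in m; the calibration is good to about 2 mm. A picture is of the moment at which its call begins: read the wrist's pose just before it. camera_info takes no time and is no camera call.
A pose or a line that the arm cannot do raises MotionError and nothing moves.
- job_done(): hands the job in, once; it reports no verdict.
Readings, each from a call of its own:
- get_time(): time.
- get_joint_pos(): joint angles.
- get_qvel(): joint speeds.
- get_effort(): joint torques, N m.
- get_tcp_pos(): TCP position.
- get_ee_rot(): TCP orientation.
- get_ft_force(): force on the tool from outside, world axes, zero at the start.
- get_ft_torque(): the same for the moment, N m.
- get_grip_width(): opening from 0.0 (shut) to 1.0 (fully open).
Only numpy, scipy, OpenCV 4.12 (cv2) and the standard library are available. Lean on these libraries where they do the work, as an engineer would, in place of code of your own. Each camera call takes 0.05 s, during which the arm holds its last target. There are 200 camera calls.

### The job

Pick the one of the three steel sleeves whose bore fits closely over the post of the spray stand, and set it over the post, fully down, and let go of it; leave the other two sleeves and the things around alone. Then take the shield behind the post by its handle bar, swing it up from its rest pins to its balance point, where it stands plumb upright above its hinge, and hold it still there, never letting it fall forward over the sleeve. Finish while still gripping the bar: the stay is missing, and the shield falls one way or the other if let go.

Things in the scene. Friction and masses are not known exactly. Their poses are not given: they have to be found in the camera images.
- stand: spray stand fixed on the table: flat grey base plate 200 x 170 x 12 mm (own x, y, z), upright steel post near its front, hinged sheet shield behind, two 57 mm high rubber rest pins behind the hinge. Origin: centre of the plate's underside, on the table; +x points from post to hinge, away from the robot within about 0.3 rad of yaw; z up
- post_foot (a point): foot of the post on the top of the base plate (12 mm above the table), 45 mm in front of the stand's origin. The post is 20 mm in diameter, its top 41 mm above this point, the last 9 mm tapering to 10 mm diameter. A sleeve is fully down when its underside is at this point
- hinge_line (a point): middle of the shield's hinge axis, 30 mm above the table and 40 mm behind the stand's origin; the axis runs along the stand's y
- shield_bar (a point): middle of the shield's round steel handle bar, 12 mm in diameter, parallel to the hinge and 155 mm from it, 100 mm clear between its two side arms. The upper edge of the sheet (150 mm wide, 4 mm thick) is 47 mm nearer the hinge: a 41 mm gap under the bar. The bar can turn between pads that close across it. Axes turn with the shield; at balance z is up
- shield (a joint): shield angle, rad: 0 = plumb upright = balance point (centre of mass straight above the hinge); + = leaning back, away from the post; +0.8 = on its rest pins, as at the start; - = leaning forward over the post, stop at -0.9. Weighs 0.4 kg, hinge nearly frictionless, falls if let go. At angle a the bar is 155 mm x sin(a) behind the hinge (stand's +x) and 155 mm x cos(a) above it
- sleeve_narrow: plain steel tube sleeve standing on end, 44 mm outside diameter, 50 mm high, bore 15 mm (too small for the post); origin at the centre of its underside, z along the bore
- sleeve_medium: plain steel tube sleeve standing on end, 44 mm outside diameter, 50 mm high, bore 24 mm (the one that fits closely over the 20 mm post); origin at the centre of its underside, z along the bore
- sleeve_wide: plain steel tube sleeve standing on end, 44 mm outside diameter, 50 mm high, bore 33 mm (far too loose on the post); origin at the centre of its underside, z along the bore
- parts_cup: open tin cup, 76 mm wide, 61 mm high, bystander; origin at the centre of its underside
- spray_primer: red spray can, 67 mm wide, 189 mm high, bystander; origin at the centre of its underside
- masking_tape: roll of tape lying flat, 113 mm wide, 24 mm high, bystander; origin at the centre of its underside
- paint_brush: paint brush lying flat, 196 x 61 x 14 mm, bystander; origin at the centre of its underside
Things that resemble listed ones, but are neither listed nor needed, are in the scene too. What is shaped like the sleeve_medium but black, red or turquoise is not meant.

How it is judged:
On the way:
1. the close-fitting sleeve is fully down on the post and released, the shield still leaning back (horizontal distance between sleeve_medium and post_foot below 0.006 m and z of sleeve_medium in the frame of post_foot below 0.006 m and angle between sleeve_medium's own z axis and vertical below 0.12 rad and contact force between the fingers and sleeve_medium below 0.1 N and value of joint shield above 0.5 rad), for 0.3 s.
At the end, for the whole second after the job is handed in: 24 mm bore sleeve over the post (6 mm of axis, 6 mm of fully down, tilt < 0.12 rad), touched by neither fingers nor shield; shield within 0.09 rad of plumb, still (< 0.08 rad/s), gripped by the fingers (> 1 N); the other sleeves within 40 mm of their start (horizontal distance between sleeve_medium and post_foot below 0.006 m and z of sleeve_medium in the frame of post_foot below 0.006 m and angle between sleeve_medium's own z axis and vertical below 0.12 rad and contact force between each of the fingers, shield and sleeve_medium below 0.1 N and value of joint shield between -0.09 and 0.09 rad and velocity of joint shield between -0.08 and 0.08 rad/s and contact force between the fingers and shield above 1 N and distance of each of sleeve_narrow, sleeve_wide from where it was at the start of the episode below 0.04 m); the arm keeps its last pose, push and grip.
It fails at once if the shield falls forward over the sleeve (more than 0.35 rad past upright) (value of joint shield below -0.35 rad).
It fails at once if a sleeve that does not fit is moved by more than 40 mm (distance of any of sleeve_narrow, sleeve_wide from where it was at the start of the episode above 0.04 m).
It fails at once if one of the bystanders (cup, red spray can, tape, brush) is moved by more than 40 mm (distance of any of parts_cup, spray_primer, masking_tape, paint_brush from where it was at the start of the episode above 0.04 m).
It also fails if it takes over 51 s, if anything falls off the work surface, if the arm or the gripper's body presses on something with over 40 N, if the wrist force passes 120 N, or if a joint passes its speed limit or range.

## Working session

There is one attempt and no reset: what is moved stays moved. The work goes in short steps, each a Python script; the robot and the scene stay as the last script left them, time stands still between calls to the robot, and variables do not carry over. Pictures are saved under pics/ and viewed, about 8 in all and at most 12, crops included, and the job is handed in when it is done.

```bash
mkdir -p pics; ls; python3 - <<'E'
from station import *
import cv2,numpy as np
np.set_printoptions(precision=4,suppress=True)
for n in ["side","top","wrist"]:
    i=camera_info(n); print(n,i)
a=[read_camera(n) for n in ["top","side"]]
for n,x in zip(["top","side"],a): cv2.imwrite(f"pics/{n}0.png",x[:,:,::-1])
cv2.imwrite("pics/both0.png",cv2.resize(np.vstack(a)[:,:,::-1],None,fx=.78,fy=.78,interpolation=cv2.INTER_AREA))
print(get_time(),get_ee_rot())
E
```

```text
pics
side {'intrinsics': array([[450.5997,   0.    , 257.4873],
       [  0.    , 450.5997, 185.2106],
       [  0.    ,   0.    ,   1.    ]]), 'T': array([[ 0.999 , -0.0367,  0.0243,  0.5931],
       [ 0.0376,  0.4217, -0.906 , -1.0481],
       [ 0.023 ,  0.906 ,  0.4226,  0.6084],
       [ 0.    ,  0.    ,  0.    ,  1.    ]])}
top {'intrinsics': array([[428.1199,   0.    , 253.573 ],
       [  0.    , 428.1199, 180.2697],
       [  0.    ,   0.    ,   1.    ]]), 'T': array([[-0.0276,  0.9842, -0.1748,  0.3233],
       [-0.9996, -0.0271,  0.0049,  0.0211],
       [ 0.0001,  0.1749,  0.9846,  1.3575],
       [ 0.    ,  0.    ,  0.    ,  1.    ]])}
wrist {'intrinsics': array([[268.7914,   0.    , 260.7304],
       [  0.    , 268.7914, 190.3316],
       [  0.    ,   0.    ,   1.    ]]), 'tool_from_camera': array([[ 1.    ,  0.    , -0.0008, -0.0001],
       [-0.0002, -0.9582, -0.2862, -0.0796],
       [-0.0008,  0.2862, -0.9582, -0.1625],
       [ 0.    ,  0.    ,  0.    ,  1.    ]])}
0.1 [ 0.0004  0.8296  0.5584 -0.0006]
```

View pics/top0.png

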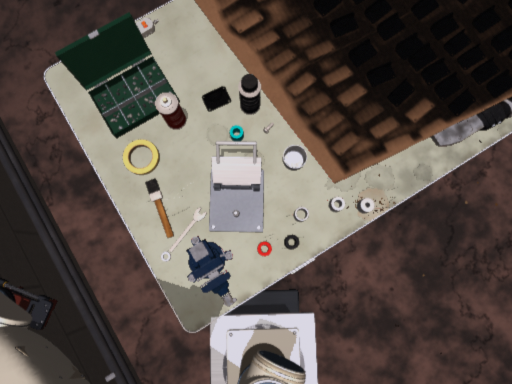

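View pics/side0.png

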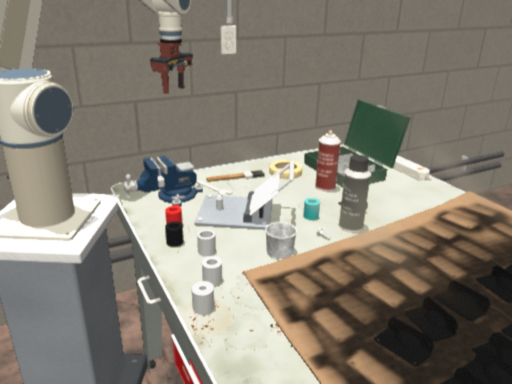

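The top view shows three grey sleeves at about (301,214), (337,204) and (367,205). Their bores look wide, medium and narrow in that order. The post is at (236,213), the hinge near (236,188) and the bar at (236,144). In the side view the sleeve tops are at about (206,236), (212,263) and (203,287), and the post is at (220,200).

```bash
cat >h.py <<'E'
from station import *
import cv2,numpy as np
from scipy.spatial.transform import Rotation as R
np.set_printoptions(precision=4,suppress=True)
def pose():
    q=np.array(get_ee_rot()); T=np.eye(4); T[:3,:3]=R.from_quat(q[[1,2,3,0]]).as_matrix(); T[:3,3]=get_tcp_pos(); return T
def ray(uv,K,T):
    d=np.linalg.solve(K,[uv[0],uv[1],1.]); d=T[:3,:3]@(d*[1,-1,-1]); return T[:3,3],d/np.linalg.norm(d)
def onz(uv,K,T,z):
    o,d=ray(uv,K,T); return o+d*(z-o[2])/d[2]
def tri(*rays):
    A=sum(np.eye(3)-np.outer(d,d) for o,d in rays); b=sum((np.eye(3)-np.outer(d,d))@o for o,d in rays)
    p=np.linalg.solve(A,b); return p,max(np.linalg.norm(np.cross(p-o,d)) for o,d in rays)
def cam(n,T=None):
    i=camera_info(n); return i["intrinsics"],(i["T"] if n!="wrist" else (pose() if T is None else T)@i["tool_from_camera"])
def down(xdir):  # quaternion, tool z down, jaws along angle xdir (world)
    x=np.array([np.cos(xdir),np.sin(xdir),0]); z=np.array([0,0,-1.]); q=R.from_matrix(np.c_[x,np.cross(z,x),z]).as_quat(); return q[[3,0,1,2]]
E
python3 - <<'E'
from h import *
t=cam("top");s=cam("side")
for n,a,b in [("301",(301,214),(206,236)),("337",(337,204),(212,263)),("367",(367,205),(203,287)),("post",(236,213),(220,196))]:
    p,e=tri(ray(a,*t),ray(b,*s)); print(n,p,e,onz(a,*t,.05))
for uv in [(218,143),(255,143),(211,157)]: print(onz(uv,*t,.138))
for uv in [(211,231),(263,230)]: print(onz(uv,*t,.012))
o=[]
for f,(x,y,w,h) in [("top",(195,130,190,110)),("side",(180,170,120,150))]:
    im=cv2.imread(f"pics/{f}0.png")[y:y+h,x:x+w]; o.append(cv2.resize(im,None,fx=3.4,fy=3.4,interpolation=cv2.INTER_CUBIC)[:300 if f=="side" else 400])
h=max(i.shape[1] for i in o); cv2.imwrite("pics/z1.png",np.vstack([cv2.copyMakeBorder(i,0,0,0,h-i.shape[1],0) for i in o])[:600])
E
```

```text
301 [ 0.448  -0.1286  0.0405] 0.0004793813497146741 [ 0.4466 -0.1276  0.05  ]
337 [ 0.4763 -0.2409  0.0423] 0.0011218990346497327 [ 0.4743 -0.2396  0.05  ]
367 [ 0.4702 -0.3317  0.0482] 0.001304800530365339 [ 0.4687 -0.3315  0.05  ]
post [0.4574 0.0715 0.0483] 0.0020677482305164205 [0.4552 0.0711 0.05  ]
[0.6538 0.1164 0.138 ]
[0.6508 0.0077 0.138 ]
[0.6122 0.1374 0.138 ]
[0.4048 0.1518 0.012 ]
[ 0.4034 -0.0108  0.012 ]
```

View pics/z1.png

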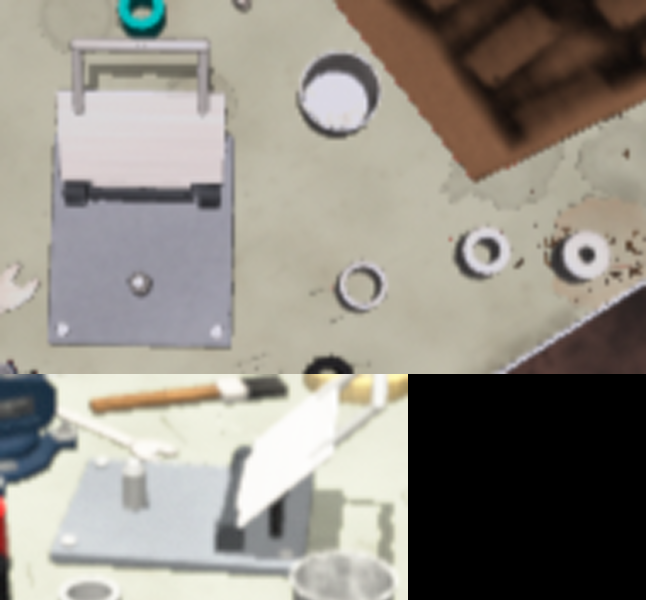

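```bash
cat > a.py <<'E'
from h import *
q=down(np.pi/2-.02); out=[];K=camera_info("wrist")["intrinsics"]
import json
D={}
for n,p in [("post",(.455,.071,.20)),("slv",(.474,-.24,.18))]:
    move_pose(p,q); wait(.2); T=pose(); im=read_camera("wrist")[:,:,::-1]; D[n]=T.tolist()
    cv2.imwrite(f"pics/w_{n}.png",im); out.append(im)
    print(n,get_tcp_pos(),get_time())
command_gripper(.72)
json.dump(D,open("D.json","w"))
cv2.imwrite("pics/w1.png",cv2.resize(np.hstack([out[0][:,100:450],out[1][:,100:450]]),None,fx=1.14,fy=1.14))
print(get_grip_width())
E
python3 a.py
```

```text
post [0.455  0.0714 0.2   ] 2.35
slv [ 0.4744 -0.239   0.1802] 3.7917
0.7197740547432565
```

View pics/w1.png

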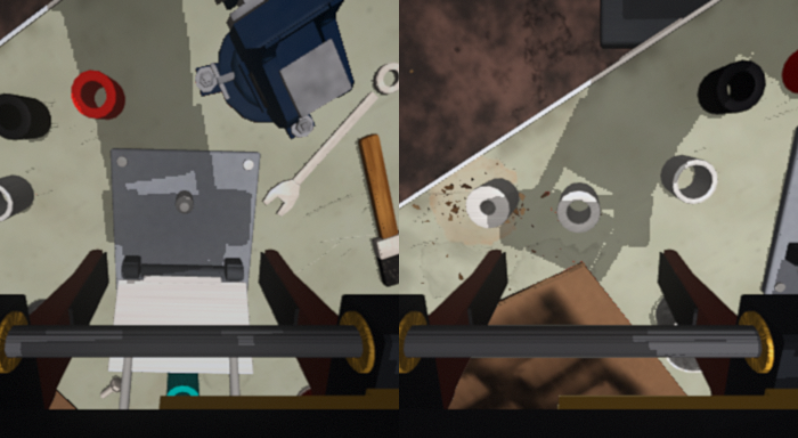

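The wrist views show the post tip near raw pixel (261,176). The medium sleeve's ring is near (257,181), and the plate's front corners are near (198,131) and (327,134).

```bash
python3 - <<'E'
from h import *
a=cv2.imread("pics/w_post.png")[120:250,190:340]; b=cv2.imread("pics/w_slv.png")[150:215,225:290]
a=cv2.resize(a,None,fx=4,fy=4,interpolation=cv2.INTER_CUBIC)[:,:440+160]; b=cv2.resize(b,None,fx=3,fy=3,interpolation=cv2.INTER_CUBIC)
c=np.zeros((520,800,3),np.uint8); c[:520,:600]=a; c[:195,605:800]=b; cv2.imwrite("pics/z2.png",c)
E
```

```text
(no output)
```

View pics/z2.png

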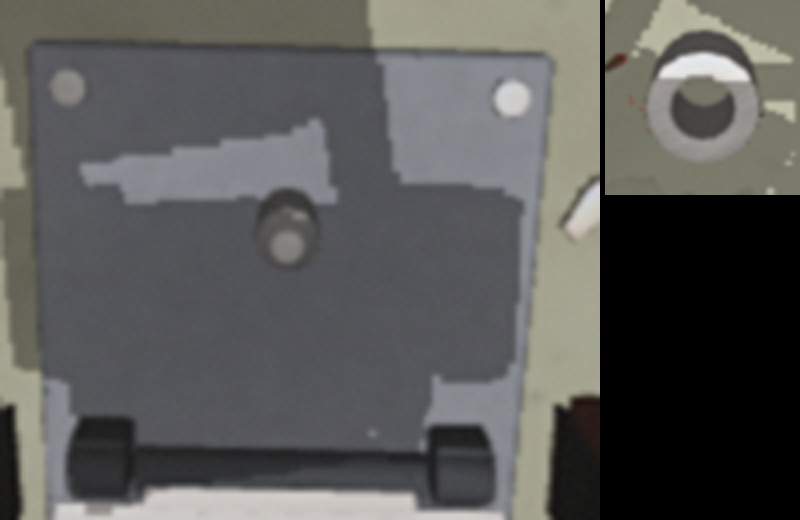

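The zoom shows the post's top disc at raw (261.8,181.8), the plate corners at (198.3,130.8) and (327.3,134.3), and the medium sleeve's rim centre at (257.5,185.8).

```bash
python3 - <<'E'
from h import *
import json
D=json.load(open("D.json")); t=cam("top"); K=camera_info("wrist")["intrinsics"]; s=cam("side")
X=camera_info("wrist")["tool_from_camera"]
wp=(K,np.array(D["post"])@X); ws=(K,np.array(D["slv"])@X)
print("slv",tri(ray((257.5,185.8),*ws),ray((337.4,203.8),*t)),onz((257.5,185.8),*ws,.05),onz((337.4,203.8),*t,.05))
print("post",tri(ray((261.8,181.8),*wp),ray((236.2,212.6),*t)),onz((261.8,181.8),*wp,.053),onz((236.2,212.6),*t,.053))
a,b=[onz(u,*wp,.012) for u in [(198.3,130.8),(327.3,134.3)]]; print("corners",a,b,np.linalg.norm(a-b),"yaw",np.arctan2(*(-(b-a)[:2]*[-1,1])[[0,1]]) )
for th in (np.pi/2-.02,): print(inverse_kinematics([.474,-.24,.01],down(th)),get_joint_pos())
E
```

```text
slv (array([ 0.4756, -0.2413,  0.0516]), np.float64(0.0011454456488201373)) [ 0.4769 -0.2421  0.05  ] [ 0.4749 -0.2408  0.05  ]
post (array([0.456 , 0.0717, 0.0569]), np.float64(0.0015798159040340798)) [0.4574 0.0733 0.053 ] [0.4561 0.0704 0.053 ]
corners [ 0.3995 -0.0066  0.012 ] [0.407  0.1583 0.012 ] 0.16505251726002473 yaw 3.0959862417883084
[-0.4911  0.6282  1.9349 -0.      0.5785 -2.0419] [-0.4912  0.3437  1.8706  0.      0.9273 -2.0419]
```

```bash
python3 - <<'E'
from h import *
S=np.array([.476,-.2415]);P=np.array([.457,.0722])
movel([*S,.08]); print(movel([*S,.015],v=.1,until_force=10))
command_gripper(0.0); print("w",get_grip_width()*88)
print(get_tcp_pos()); movel([*S,.17],v=.25); print("w",get_grip_width()*88,get_ft_force())
movel([*P,.17],v=.3); movel([*P,.095],v=.15); wait(.2)
f0=np.array(get_ft_force()); print(f0,movel([*P,.0275],v=.04,until_force=8)); p=get_tcp_pos(); print(p,np.array(get_ft_force())-f0,get_ft_torque(),get_time())
cv2.imwrite("pics/s3.png",cv2.resize(read_camera("side")[150:260,150:320,::-1],None,fx=4,fy=4,interpolation=cv2.INTER_CUBIC))
E
```

```text
False
w 43.478518696914335
[ 0.4764 -0.2417  0.0155]
w 43.25678838504239 [-0.2295 -0.1837 -1.5935]
[ 0.5749  0.3845 -1.3546] False
[0.4572 0.0722 0.0277] [-1.5202 -0.6826  0.1535] [ 0.0054 -0.0007  0.0071] 11.0917
```

View pics/s3.png

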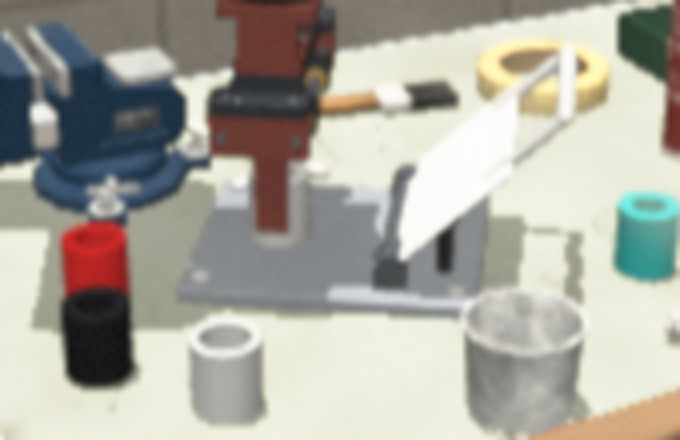

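The sleeve is down over the post, with TCP z at 0.0277 as planned. The bar's middle is at raw side pixel (292,171) and top pixel (236.2,143.5). I'll release, rise, and look at the bar.

```bash
python3 - <<'E'
from h import *
t=cam("top");s=cam("side"); print(tri(ray((292,170.8),*s),ray((236.2,143.5),*t)))
command_gripper(.72); wait(.5); print(get_ft_force())
movel([.4572,.0722,.13],v=.15)
move_pose([.60,.068,.30],down(np.pi-.03)); command_gripper(.45); wait(.2)
T=pose(); K,W=cam("wrist",T); im=read_camera("wrist")[:,:,::-1]; cv2.imwrite("pics/w_bar.png",im); np.save("Tb.npy",T)
cv2.imwrite("pics/w_bar2.png",cv2.resize(im,None,fx=1.5,fy=1.5)); print(get_tcp_pos(),get_joint_pos(),get_time())
E
```

```text
(array([0.6531, 0.0632, 0.1357]), np.float64(0.0015688587534557574))
[-0.7496  0.2428  0.3384]Traceback (most recent call last):
  File "<stdin>", line 5, in <module>
station.MotionError: the arm cannot take that pose within its joint ranges
```

Bar height comes out at 0.136, against 0.138 expected. I'll use the other half turn.

```bash
python3 - <<'E'
from h import *
move_pose([.60,.068,.30],down(-.03)); command_gripper(.45); wait(.2)
T=pose(); K,W=cam("wrist",T); im=read_camera("wrist")[:,:,::-1]; cv2.imwrite("pics/w_bar.png",im); np.save("Tb.npy",T)
cv2.imwrite("pics/w_bar2.png",cv2.resize(im,None,fx=1.5,fy=1.5)); print(get_tcp_pos(),get_joint_pos(),get_time())
E
```

```text
[0.6   0.068 0.3  ] [0.0931 0.3147 1.604  0.     1.2228 0.1232] 15.2
```

View pics/w_bar2.png

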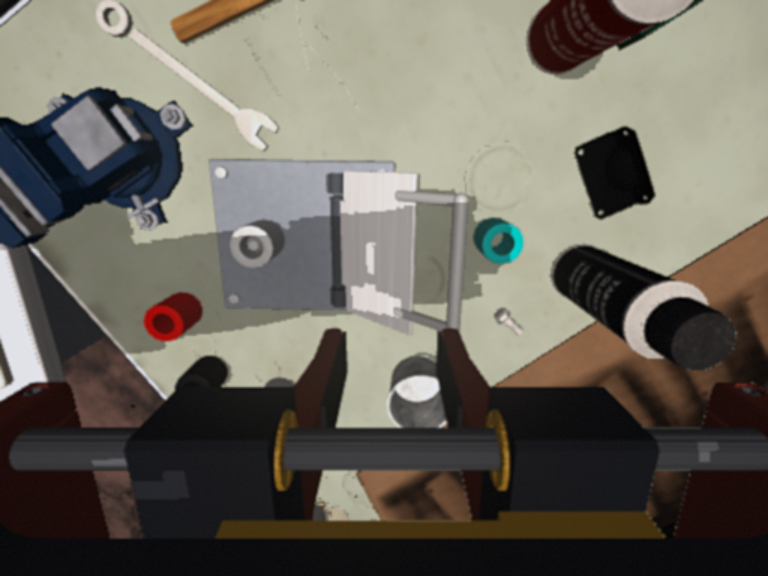

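The sleeve sits on the post. The bar runs from (461,197) to (453,328) in the 1.5x picture, so its middle is at raw (304.7,175). The hinge's middle is at raw (224.7,160).

```bash
python3 - <<'E'
from h import *
T=np.load("Tb.npy"); w=cam("wrist",T); t=cam("top"); s=cam("side")
a,b=onz((461/1.5,197/1.5),*w,.138),onz((453/1.5,328/1.5),*w,.138); print("bar",a,b,(a+b)/2,"len",np.linalg.norm(a-b),"yaw",np.arctan2(-(a-b)[0],(a-b)[1]))
print("tri",tri(ray((304.7,174.7),*w),ray((292,170.8),*s),ray((236.2,143.5),*t)),onz((236.2,143.5),*t,.138))
print("hinge w",onz((224.7,160),*w,.036),"top",onz((236.2,186.5),*t,.036))
print("slv",onz((252/1.5,245/1.5),*w,.062))
for yaw in(-.02,-.03,-.045):
  u=np.array([np.cos(yaw),np.sin(yaw)]); print("from post: hinge",np.array([.457,.0722])+.085*u,"bar",np.array([.457,.0722])+(.085+.1112)*u)
E
```

```text
bar [0.6559 0.1214 0.138 ] [0.6512 0.0102 0.138 ] [0.6535 0.0658 0.138 ] len 0.11128535683492345 yaw -0.042636454113980336
tri (array([0.6537, 0.0656, 0.1341]), np.float64(0.003051550434510706)) [0.6508 0.063  0.138 ]
hinge w [0.5416 0.0722 0.036 ] top [0.5396 0.0693 0.036 ]
slv [0.4593 0.0743 0.062 ]
from post: hinge [0.542  0.0705] bar [0.6532 0.0683]
from post: hinge [0.542  0.0697] bar [0.6531 0.0663]
from post: hinge [0.5419 0.0684] bar [0.653  0.0634]
```

```bash
python3 - <<'E'
from h import *
yaw=-.035; u=np.array([np.cos(yaw),np.sin(yaw),0]); H=np.array([.542,.0693,.03])
def tcp(a): return H+.155*(np.sin(a)*u+np.cos(a)*np.array([0,0,1]))-[0,0,.019]
p=tcp(.8); print(p)
move_pose([p[0],p[1],.2],down(yaw)); f0=np.array(get_ft_force())
hit=movel(p,v=.08,until_force=8); print("hit",hit,get_tcp_pos())
if not hit:
    command_gripper(0.); print("w mm",get_grip_width()*88,np.array(get_ft_force())-f0)
    if abs(get_grip_width()*88-12)<3:
        for a in np.arange(.7,-.01,-.1):
            movel(tcp(a),v=.05); print(round(a,2),get_tcp_pos(),np.array(get_ft_force())-f0,get_grip_width()*88)
        wait(.5); print(np.array(get_ft_force())-f0,get_time())
T=pose(); np.save("Tc.npy",T)
for n in("side","wrist","top"): cv2.imwrite(f"pics/{n}9.png",read_camera(n)[:,:,::-1])
S=cv2.imread("pics/side9.png")[110:260,170:320]; W=cv2.imread("pics/top9.png")[130:240,190:290]
cv2.imwrite("pics/e9.png",np.hstack([cv2.resize(S,(450,450),interpolation=3),cv2.resize(W,(350,385),interpolation=3)[:450] if 0 else cv2.copyMakeBorder(cv2.resize(W,(350,385),interpolation=3),0,65,0,0,0)]))
E
```

```text
[0.6531 0.0654 0.119 ]
hit False [0.6536 0.0654 0.1196]
w mm 10.856467461938582 [1.4943 0.0923 0.7397]
0.7 [0.6421 0.0659 0.1302] [3.8497 0.1273 0.5342] 11.019527708287004
0.6 [0.6305 0.0664 0.1396] [5.1722 1.2181 4.0183] 11.50141234912289
0.5 [0.6174 0.067  0.1478] [5.3794 1.8324 6.6373] 11.407649206089292
0.4 [0.6031 0.0676 0.1542] [4.3439 2.9559 6.2323] 11.531183434973128
0.3 [0.5879 0.0682 0.1591] [2.2474 3.9721 4.4356] 11.153815346633802
0.2 [0.5723 0.0689 0.1624] [2.227  5.0316 3.1163] 11.330152935221689
0.1 [0.5567 0.0693 0.1646] [2.693  4.3378 3.0345] 11.038982213741138
0.0 [0.5407 0.0697 0.1652] [1.2086 4.7    0.8545] 11.038302270607739
[0.5298 4.5603 1.1302] 21.6167
```

View pics/e9.png

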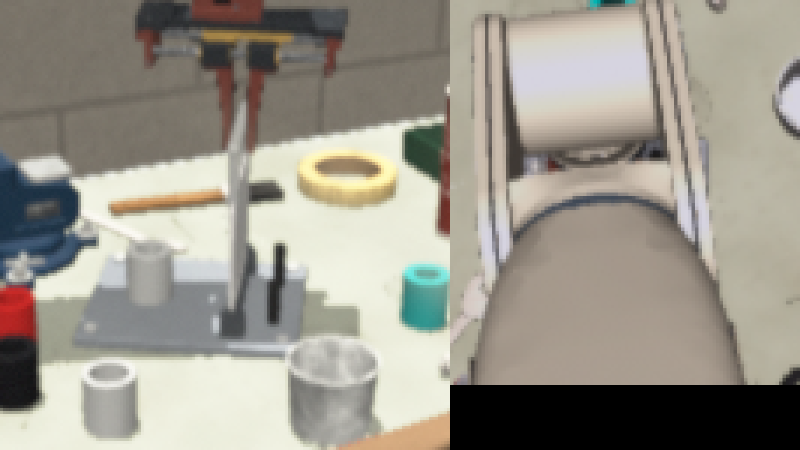

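The side view shows the shield standing upright, with the sleeve seated on the post and clear of it. As a last check, I'll project the expected near edge of the sheet at a few angles and compare it with the observed edge, then hand in.

```bash
python3 - <<'E'
from h import *
K,T=cam("side"); yaw=-.035;u=np.array([np.cos(yaw),np.sin(yaw),0]);v=np.array([-np.sin(yaw),np.cos(yaw),0]);H=np.array([.542,.0693,.03])
def px(p):
    c=np.linalg.inv(T)@np.r_[p,1]; c=c[:3]*[1,-1,-1]; d=K@c; return d[:2]/d[2]
for a in(-.09,0,.09):
    e=[(px(H-.075*v+r*(np.sin(a)*u+[0,0,np.cos(a)]))-[170,110])*3 for r in(.03,.108)]; print(a,*e)
im=cv2.cvtColor(cv2.imread("pics/side9.png"),cv2.COLOR_BGR2GRAY)
for r in(150,160,170,180,190): print((r-110)*3,im[r,240:258])
print(get_qvel(),get_grip_width()*88,get_time(),get_ft_force())
E
```

```text
-0.09 [228.2407 289.051 ] [221.1312 207.3495]
0 [231.3245 289.0949] [232.5479 207.46  ]
0.09 [234.4053 289.3858] [243.9613 208.5123]
120 [123 122 122 116  99  88  86  96 140 170 175 158 106  84  82  87 112 119]
150 [124 131 134 133 140 156 169 176 175 162 152 148 134 126 158 209 224 227]
180 [239 238 238 237 238 230 183 163 165 159 146 138 152 185 190 178 170 159]
210 [239 239 239 239 238 232 217 215 169 138 134 134 168 225 235 236 235 235]
240 [237 238 238 237 238 233 218 188 149 132 131 134 162 209 231 236 238 241]
[-0.002   0.0007 -0.0002 -0.0005  0.0013  0.0008] 11.33656141445108 21.7667 [1.0183 4.6034 0.7143]
```

The sheet's light near-edge face sits at crop x of about 231–232. The prediction is 232.5 for angle 0, and 221 or 244 for −0.09 or +0.09. The shield is plumb within about 0.02 rad, and the arm is still.

```bash
python3 -c "
from station import *
print(job_done(),get_time())"
```

```text
the job is handed in; nothing more can be done
the job is handed in; nothing more can be done
```

The 24 mm bore sleeve is on the post and released, and the shield is held at its balance point with the bar still gripped. I handed the job in at about 21.8 s on the robot's clock. It gave no verdict.

- **Sleeve:** I took it from (0.476, −0.2415) and lowered it over the post at (0.457, 0.072). It reached full depth without tripping the force stop. In the wrist and side views after release, it stands upright, seated and clear of the shield.
- **Shield:** I gripped the bar and swung it along its arc from 0.8 to 0 rad, and it never passed upright. The final angle is about −0.01 rad from the hinge geometry. The side view agrees with plumb to about 0.02 rad.
- **Grip and stillness:** The opening reads 11.3 mm on the 12 mm bar and the joint speeds were near zero.
- **Disagreements:** The camera measurements differed by 2–3 mm between views, and by 0.01–0.045 rad on the stand's yaw. A steady sideways force of about 4.6 N along the bar remains, which I put down to that small yaw and hinge error.
- **Not checked:** I never went near the other two sleeves or the bystanders, but I did not measure their positions again.

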